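# Put the two pattern weights away in their storage block

## Task

Two round steel pattern weights are still standing on the deck of the wooden storage block. Slide them one at a time along the deck, never lifting them off it, until each drops into the empty pocket of its own size, then press each one down with its stiff lifter until it comes up against the firm rubber stop hidden below, and lean on it there with about 20 N for half a second so that it is surely home. Leave the small tin on the deck, the mallet and the awl where they are.

Things in the scene. Friction and masses are not known exactly. Their poses are not given: they have to be found in the camera images.
- block: Fixed wooden block on the table, 300 mm along its x, 420 mm along its y, 40 mm high, turned up to 0.2 rad. Origin: centre of its underside; z up. Its flat top, the deck, is 40 mm above the table. In a row near its -x side (nearest the robot): the big empty pocket at -y, a weight already stored in the middle, the small empty pocket at +y.
- stored: The weight already stored, 88 mm across, flush with the deck (within 1 mm) and fixed: part of the deck, things slide over it. Origin: centre of its top.
- block_hole0 (a point): Centre of the big pocket's mouth, at deck height, (-70, -118, 40) mm in the block's frame, same axes. Bore 98.5 mm across, upright walls. Inside is a cork-faced lifter plate: its top starts 6 to 10 mm below the deck (varies, not reported), carries a weight without sinking, sinks when 6 to 12 N is pressed on the weight, stays down. A firm rubber stop under its middle (8 N/mm), unseen, ends the travel.
- block_hole1 (a point): Centre of the small pocket's mouth, (-70, 118, 40) mm in the block's frame; bore 82.5 mm across, lifter and stop as in the big pocket. In both, a weight slid over the mouth stays level until about 10 mm short of concentric, then its leading edge tips in; pushed on to the far wall it falls flat onto the lifter.
- weight_big: Loose plain steel disc, 96 mm across, 18 mm thick, 2 mm chamfered edges, about 0.6 kg, lying flat on the far (+x) half of the deck. Belongs in the big pocket. Origin: centre of its underside; z along its axis. Home on the stop, its origin lies 13 to 19 mm below the mouth (set differently each time, not reported): only the rising force tells. Fingers must not push or press on it with more than 90 N.
- weight_small: Loose plain steel disc, 80 mm across, 18 mm thick, about 0.42 kg, otherwise like the big weight, same force limit. Belongs in the small pocket. Which of the two lies at +y and which at -y varies. Origin: centre of its underside.
- tin: Small round tin, 44 mm across, 32 mm high, loose, near the middle of the deck's far edge. Origin: centre of its underside. To be left alone.
- mallet: Wooden mallet, 260 mm long, lying on the table at the left of the block. To be left alone.
- awl: Awl, 170 mm long, lying at the right of the block. To be left alone.
Not all that is in view belongs to the job. What is shaped like the weight_small but blue or orange is not meant.

How it is judged (in metres and radians):
On the way, in this order (a step that is already met when the one before it is completed fails the run):
1. one weight is in its own pocket and pressed onto its stop with over 15 N ((((z of weight_big in the frame of block_hole0 between -0.0245 and -0.0115 m and horizontal distance between weight_big and block_hole0 below 0.004 m and angle between weight_big's own z axis and vertical below 0.04 rad and linear speed of weight_big below 0.02 m/s) and contact force between the fingers and weight_big above 15 N) or ((z of weight_small in the frame of block_hole1 between -0.0245 and -0.0115 m and horizontal distance between weight_small and block_hole1 below 0.004 m and angle between weight_small's own z axis and vertical below 0.04 rad and linear speed of weight_small below 0.02 m/s) and contact force between the fingers and weight_small above 15 N))), for 0.15 s.
2. both weights are in their own pockets and the second is pressed onto its stop with over 15 N (z of weight_big in the frame of block_hole0 between -0.0245 and -0.0115 m and horizontal distance between weight_big and block_hole0 below 0.004 m and angle between each of weight_big, weight_small's own z axis and vertical below 0.04 rad and linear speed of each of weight_big, weight_small below 0.02 m/s and z of weight_small in the frame of block_hole1 between -0.0245 and -0.0115 m and horizontal distance between weight_small and block_hole1 below 0.004 m and (contact force between the fingers and weight_big above 15 N or contact force between the fingers and weight_small above 15 N)), for 0.15 s.
At the end, for the whole second after the job is handed in: Both weights are at rest in their own pockets, level (within 0.04 rad), concentric within 4 mm, pressed down so that the underside lies at least 11.5 mm below the deck (z of weight_big in the frame of block_hole0 between -0.0245 and -0.0115 m and horizontal distance between weight_big and block_hole0 below 0.004 m and angle between each of weight_big, weight_small's own z axis and vertical below 0.04 rad and linear speed of each of weight_big, weight_small below 0.02 m/s and z of weight_small in the frame of block_hole1 between -0.0245 and -0.0115 m and horizontal distance between weight_small and block_hole1 below 0.004 m); the robot touches nothing.
It fails at once if a weight is lifted off the deck (its underside more than 15 mm above it at the centre) (z of any of weight_big, weight_small in the frame of block_hole0 above 0.015 m).
It fails at once if a weight is pushed or pressed roughly (over 90 N from the fingers) (contact force between the fingers and weight_big above 90 N or contact force between the fingers and weight_small above 90 N).
It fails at once if the tin is moved by more than 20 mm (distance of tin from where it was at the start of the episode above 0.02 m).
It fails at once if the mallet or the awl is moved by more than 40 mm (distance of any of mallet, awl from where it was at the start of the episode above 0.04 m).
It also fails if it takes over 72 s, if anything falls off the work surface, if the arm or the gripper's body presses on something with over 40 N, if the wrist force passes 120 N, or if a joint passes its speed limit or range.

## Robot

A 6-joint arm with a two-finger parallel gripper is mounted at the origin on the work surface. World frame = base frame: x ahead of the robot, y to its left, z up, the work surface at z = 0. Lengths are in mm, angles in rad, forces in N, time in s.
With the tool pointing down it reaches from about 400 to 925 mm from the base axis. Payload 12.5 kg.
Tool frame: the origin (TCP) lies on the centre line of the jaws, within the pads' length; the fingertips stand 14 mm ahead of it and the grasp point (between the pads) lies 5 mm behind it; z points along the fingers, x is the direction in which the jaws open and shut, and the axes are right-handed (so a half turn about z gives the same grasp; the last joint's range is limited). The gripper opens to 95 mm and grips with 3 to 60 N. Pads are 20 mm wide; open, the fingers measure 119 mm over their backs; the gripper's body (75 mm by 180 mm) begins 59 mm behind the grasp point.
Start: joints at [-1.224, 0.491, 1.559, -0, 1.092, -0.106], TCP at [273.452, -562.022, 228.661] pointing down, gripper open.
Joint ranges: [-3.1, 3.1], [-0.84, 2.19], [0.05, 2.79], [-1.13, 4.28], [0.06, 2.93], [-2.69, 2.69]. Speed limits (rad/s): [2.22, 2.22, 2.79, 3.14, 3.14, 3.14].

## Interface

Orientations are given as [roll, pitch, yaw] about the fixed x, y, z axes, in that order (R = Rz(yaw) Ry(pitch) Rx(roll)).
In Python, from cell import state, read_camera, job_done gives the robot as it stands.
- The arm moves only by the shell command python3 -m handwheel 'ROWS'. ROWS is JSON, a list of rows, each an object of numbers: "hand": the finger opening in m, from 0 to 0.0951; "x", "y", "z": the shift along the world's x, y, z in m; "spin": the turn about the world's z in units of 5 degrees (1.0 is 5 degrees). In form: [{"hand": .., "x": .., "y": .., "z": .., "spin": ..}, ...]. A call has 1 to 20 rows; each row is the pose to reach, as a shift and turn from the pose commanded when the call began; what a row does not reach only later rows make up. A row lasts 1/12 s, in which the tool goes at most 41.7 mm and 7.16 degrees, less where a joint would pass 70% of its speed; a pose out of reach is approached as far as the arm can. A call with a gripper value outside its range is refused whole. The fingers move at their own pace and stop on an object; the grip force is fixed at half the most. Time passes only in rows, so rows that repeat a pose let the fingers close. It gives the time, the measured TCP pose, the force and the opening at its end, in the units of the state.
- state(): the state, without advancing time (a new reading comes with each control period).
- read_camera(name): name is "scene" or "top" or "wrist"; returns a dict with "img" (480x640x3 uint8, red, green, blue), "fx", "fy", "cx", "cy" (pixels), "T" (4x4, takes a point from camera to world coordinates). Camera axes: x right, y down, z forward; pixel columns grow to the right and rows downward; lengths in mm; the calibration is good to about 2 mm. A picture is of the moment at which its call begins. There is no depth.
- job_done(): hands the job in, once; it reports no verdict.
The state is a dict: "t": time; "joints": joint angles; "qvel": joint speeds; "tau": joint torques, N m; "eef_pos": TCP position; "tcp_rot": TCP orientation; "ft_force": force on the tool from outside, world axes, zero at the start; "moment": the same for the moment, N m; "opening": opening from 0.0 (shut) to 1.0 (fully open).
Only numpy, scipy, OpenCV 4.12 (cv2) and the standard library are available. Lean on these libraries where they do the work, as an engineer would, in place of code of your own. Each camera call takes 0.05 s, during which the arm holds its last target. There are 200 camera calls.

## Working session

There is one attempt and no reset: what is moved stays moved. The work goes in short steps, Python scripts to look and compute and a shell command to move; the robot and the scene stay as the last step left them, time stands still between calls to the robot, and variables do not carry over. Pictures are saved under pics/ and viewed, about 8 in all and at most 12, crops included, and the job is handed in when it is done.

```bash
mkdir -p pics; ls; python3 - <<'E'
from cell import state, read_camera
import cv2,numpy as np
s=state();print(s)
for n in("top","scene"):
    c=read_camera(n);cv2.imwrite(f"pics/{n}0.png",c["img"][:,:,::-1]);print(n,c["fx"],c["fy"],c["cx"],c["cy"],np.round(c["T"],3).tolist())
E
```

```text
pics
{'t': 0.0, 'joints': array([-1.22361595e+00,  4.91537416e-01,  1.55943683e+00,  2.65321906e-05,
        1.09169975e+00, -1.05586715e-01]), 'qvel': array([ 0.00056923, -0.00087939,  0.00106187, -0.00015405, -0.00060431,
       -0.00119493]), 'tau': array([-1.54287689e-03, -6.12641788e+01, -2.58177209e+01,  6.92458358e-02,
        4.81091451e-02, -1.03740260e-04]), 'eef_pos': array([ 273.36697545, -561.79850385,  228.07984377]), 'tcp_rot': array([-3.14145529e+00,  1.07284038e-03, -1.11804141e+00]), 'ft_force': array([0.65343361, 0.17632157, 0.293719  ]), 'moment': array([0.00139014, 0.02565554, 0.02445356]), 'opening': 1.0001791707668275}
top 450.33283707119887 450.33283707119887 318.9673462736267 235.16318785475153 [[0.01, -0.997, 0.073, 509.145], [-1.0, -0.009, 0.013, 1.274], [-0.012, -0.073, -0.997, 1045.043], [0.0, 0.0, 0.0, 1.0]]
scene 529.9404702870686 529.9404702870686 320.46158275866077 241.23394042704325 [[-0.859, 0.43, -0.278, 935.728], [0.512, 0.726, -0.459, 570.976], [0.004, -0.537, -0.843, 1104.742], [0.0, 0.0, 0.0, 1.0]]
```

View pics/top0.png

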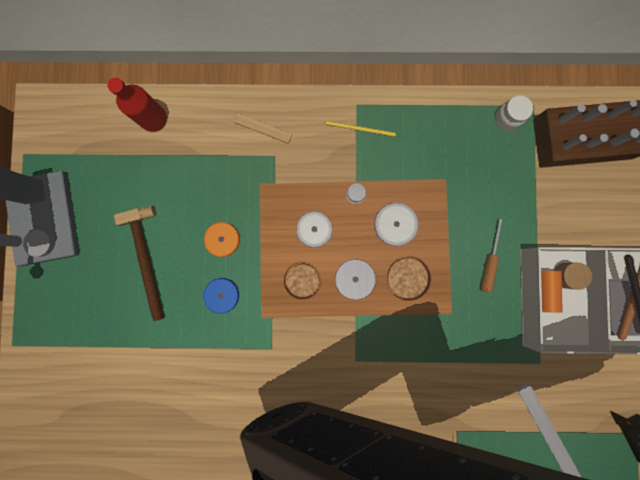

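The top view shows the big weight at (397,224), the small weight at (314,230) and the tin at (356,193). The big pocket is at (408,278), the stored weight at (355,279) and the small pocket at (302,280). Next I measure them.

```bash
cat > h.py <<'E'
import cv2,numpy as np
from cell import state,read_camera
def ray(c,u,v,z):
    T=np.array(c["T"]);d=T[:3,:3]@np.array([(u-c["cx"])/c["fx"],(v-c["cy"])/c["fy"],1.]);o=T[:3,3]
    return (o+d*(z-o[2])/d[2])[:2]
def blob(c,mask,seed,z):
    """largest contour near the seed -> world centre, diameters on plane z"""
    cs,_=cv2.findContours(mask,cv2.RETR_EXTERNAL,cv2.CHAIN_APPROX_NONE)
    cs=[k for k in cs if cv2.contourArea(k)>150 and cv2.pointPolygonTest(cv2.convexHull(k),seed,False)>=0]
    if not cs:return None
    k=cv2.convexHull(max(cs,key=cv2.contourArea))
    P=np.array([ray(c,*p[0],z) for p in k.astype(float)],np.float32)
    e=cv2.fitEllipse(P);return np.round(e[0],1),np.round(e[1],1)
E
python3 - <<'E'
from h import *
c=read_camera("top");im=c["img"];hsv=cv2.cvtColor(im,cv2.COLOR_RGB2HSV)
for n,p in dict(big=(385,224),small=(304,230),stored=(345,279),cork=(408,268),cork2=(302,272),deck=(355,240),deck2=(440,200)).items():print(n,hsv[p[1]-2:p[1]+3,p[0]-2:p[0]+3].reshape(-1,3).mean(0).round())
m=((hsv[...,1]<60)&(hsv[...,2]>100)).astype(np.uint8)
for n,s,z in(("big",(397,224),58),("small",(314,230),58),("stored",(355,279),40),("tin",(356,193),72)):print(n,blob(c,m,s,z))
d=((hsv[...,0]<20)&(hsv[...,1]>110)&(hsv[...,2]>70)).astype(np.uint8)
# deck edges
d[:170]=0;d[330:]=0;d[:,:250]=0;d[:,460:]=0
d=cv2.morphologyEx(d,cv2.MORPH_OPEN,np.ones((5,5),np.uint8));cs,_=cv2.findContours(d,cv2.RETR_EXTERNAL,cv2.CHAIN_APPROX_NONE)
k=max(cs,key=cv2.contourArea);P=np.array([ray(c,*p[0],40) for p in k.astype(float)],np.float32);print("block",cv2.minAreaRect(P))
cv2.imwrite("pics/crop0.png",cv2.resize(im[170:330,250:460,::-1],None,fx=3.5,fy=3.5,interpolation=cv2.INTER_CUBIC))
E
```

```text
big [ 25.  14. 190.]
small [ 25.  14. 195.]
stored [  9.   8. 174.]
cork [ 15. 117. 158.]
cork2 [ 15. 118. 160.]
deck [ 13. 144. 154.]
deck2 [ 14. 146. 154.]
big (array([ 608. , -154.9]), array([94.4, 96.1]))
small (array([595. ,  25.1]), array([78.3, 78.7]))
stored (array([485.7, -66.9]), array([88.9, 89.4]))
tin (array([672.7, -65.2]), array([41.2, 45.6]))
block ((556.1732177734375, -64.52531433105469), (303.7643127441406, 419.1962585449219), 1.852598786354065)
```

View pics/crop0.png

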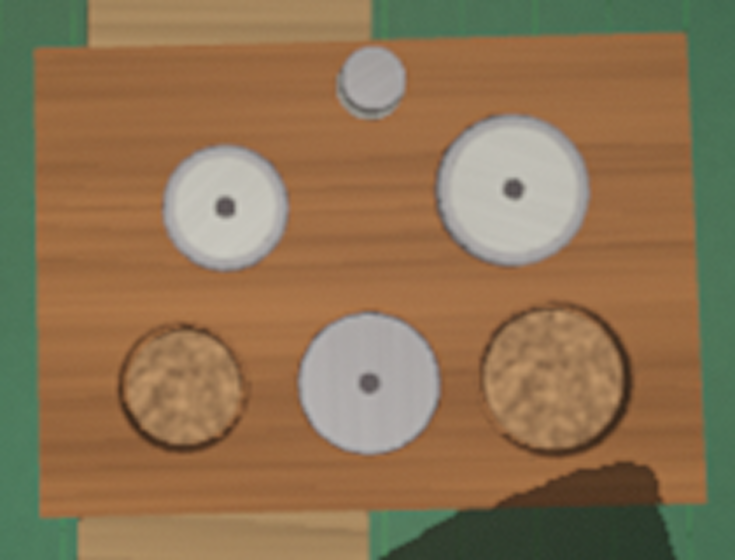

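```bash
python3 -m handwheel '[{"hand":0.056,"x":0.395,"y":0.422,"z":-0.05,"spin":-2.35},{"hand":0.056,"x":0.395,"y":0.422,"z":-0.05,"spin":-2.35},{"hand":0.056,"x":0.395,"y":0.422,"z":-0.05,"spin":-2.35},{"hand":0.056,"x":0.395,"y":0.422,"z":-0.05,"spin":-2.35},{"hand":0.056,"x":0.395,"y":0.422,"z":-0.05,"spin":-2.35},{"hand":0.056,"x":0.395,"y":0.422,"z":-0.05,"spin":-2.35},{"hand":0.056,"x":0.395,"y":0.422,"z":-0.05,"spin":-2.35},{"hand":0.056,"x":0.395,"y":0.422,"z":-0.05,"spin":-2.35},{"hand":0.056,"x":0.395,"y":0.422,"z":-0.05,"spin":-2.35},{"hand":0.056,"x":0.395,"y":0.422,"z":-0.05,"spin":-2.35},{"hand":0.056,"x":0.395,"y":0.422,"z":-0.05,"spin":-2.35},{"hand":0.056,"x":0.395,"y":0.422,"z":-0.05,"spin":-2.35},{"hand":0.056,"x":0.395,"y":0.422,"z":-0.05,"spin":-2.35},{"hand":0.056,"x":0.395,"y":0.422,"z":-0.05,"spin":-2.35},{"hand":0.056,"x":0.395,"y":0.422,"z":-0.05,"spin":-2.35},{"hand":0.056,"x":0.395,"y":0.422,"z":-0.05,"spin":-2.35},{"hand":0.056,"x":0.395,"y":0.422,"z":-0.05,"spin":-2.35},{"hand":0.056,"x":0.395,"y":0.422,"z":-0.05,"spin":-2.35}]'
python3 - <<'E'
from h import *
c=read_camera("wrist");cv2.imwrite("pics/w1.png",c["img"][:,:,::-1]);print(np.round(c["T"],2).tolist(),c["fx"])
s=state();print(s["eef_pos"],s["tcp_rot"],s["ft_force"],s["opening"],s["t"])
E
```

```text
t: 1.65
eef_pos: [667.8, -141.0, 178.7]
tcp_rot: [3.141, -0.0, -1.324]
ft_force: [0.0, -0.5, -0.9]
opening: 0.588
[[0.24, -0.93, -0.28, 746.07], [-0.97, -0.23, -0.07, -121.35], [-0.0, 0.28, -0.96, 335.27], [0.0, 0.0, 0.0, 1.0]] 413.0011016091696
[ 667.80421336 -141.23116731  178.91833751] [ 3.14155872e+00 -2.05082220e-04 -1.32457885e+00] [ 0.83214297 -0.27512629 -0.78206649] 0.5896622008398897 1.7
```

View pics/w1.png

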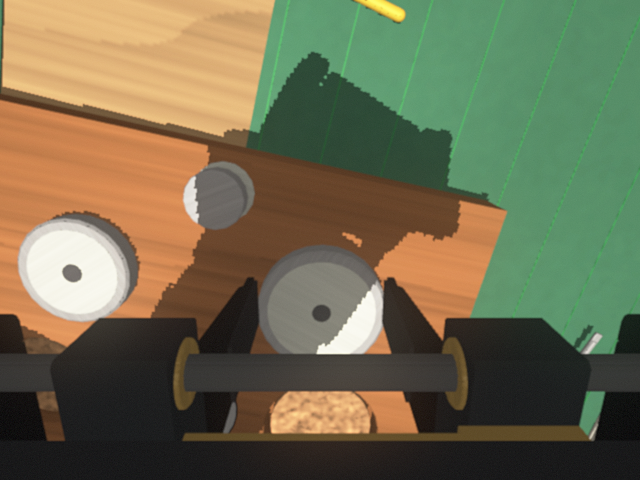

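The wrist view shows the big weight (hub at (321,313)) centred between the fingers, with its pocket straight below at (321,420). The tin at (220,195) is clear to the left.

```bash
python3 - <<'E'
from h import *
c=read_camera("wrist")
for u,v,z in((321,313,58),(72,273,58),(219,195,72),(321,428,40)):print(ray(c,u,v,z).round(1))
E
python3 -m handwheel '[{"hand":0.056,"z":-0.04,"y":0.001},{"hand":0.056,"z":-0.08,"y":0.001},{"hand":0.056,"z":-0.105,"y":0.001},{"hand":0.056,"z":-0.116,"y":0.001},{"hand":0.056,"z":-0.118,"y":0.001},{"hand":0.056,"z":-0.118,"y":0.001}]'
```

```text
[ 609.5 -156.3]
[596.6  25.3]
[681.9 -70.1]
[ 494.3 -185.3]invalid input
```

```bash
python3 -m handwheel '[{"hand":0.056,"x":0,"y":0.001,"z":-0.04,"spin":0},{"hand":0.056,"x":0,"y":0.001,"z":-0.08,"spin":0},{"hand":0.056,"x":0,"y":0.001,"z":-0.105,"spin":0},{"hand":0.056,"x":0,"y":0.001,"z":-0.116,"spin":0},{"hand":0.056,"x":0,"y":0.001,"z":-0.118,"spin":0},{"hand":0.056,"x":0,"y":0.001,"z":-0.118,"spin":0}]'
```

```text
t: 2.25
eef_pos: [668.6, -139.7, 61.2]
tcp_rot: [-3.141, -0.0, -1.324]
ft_force: [-0.7, -0.7, 0.0]
opening: 0.588
```

```bash
python3 -m handwheel '[{"hand":0.056,"x":-0.005,"y":-0.002,"z":0,"spin":0},{"hand":0.056,"x":-0.009,"y":-0.003,"z":0,"spin":0},{"hand":0.056,"x":-0.012,"y":-0.004,"z":0,"spin":0},{"hand":0.056,"x":-0.016,"y":-0.005,"z":0,"spin":0},{"hand":0.056,"x":-0.022,"y":-0.0063,"z":0,"spin":0},{"hand":0.056,"x":-0.030,"y":-0.0083,"z":0,"spin":0},{"hand":0.056,"x":-0.038,"y":-0.0103,"z":0,"spin":0},{"hand":0.056,"x":-0.046,"y":-0.0123,"z":0,"spin":0},{"hand":0.056,"x":-0.054,"y":-0.0143,"z":0,"spin":0},{"hand":0.056,"x":-0.062,"y":-0.0163,"z":0,"spin":0},{"hand":0.056,"x":-0.070,"y":-0.0183,"z":0,"spin":0},{"hand":0.056,"x":-0.078,"y":-0.0203,"z":0,"spin":0},{"hand":0.056,"x":-0.086,"y":-0.0223,"z":0,"spin":0},{"hand":0.056,"x":-0.094,"y":-0.0243,"z":0,"spin":0},{"hand":0.056,"x":-0.100,"y":-0.0258,"z":0,"spin":0},{"hand":0.056,"x":-0.105,"y":-0.027,"z":0,"spin":0},{"hand":0.056,"x":-0.109,"y":-0.028,"z":0,"spin":0},{"hand":0.056,"x":-0.112,"y":-0.0288,"z":0,"spin":0}]'
python3 - <<'E'
from h import *
for n in("wrist","top"):
    c=read_camera(n);cv2.imwrite(f"pics/{n}2.png",c["img"][:,:,::-1])
a=cv2.imread("pics/wrist2.png");b=cv2.imread("pics/top2.png")[170:330,250:460]
cv2.imwrite("pics/c2.png",np.hstack([a[100:,:][:, 100:540][:360],cv2.resize(b,(360,274))[:274] if 0 else cv2.copyMakeBorder(cv2.resize(b,(360,274)),0,86,0,0,cv2.BORDER_CONSTANT)]))
E
```

```text
t: 3.75
eef_pos: [557.3, -168.2, 61.9]
tcp_rot: [-3.138, -0.002, -1.323]
ft_force: [6.4, 1.5, 5.4]
opening: 0.589
```

View pics/c2.png

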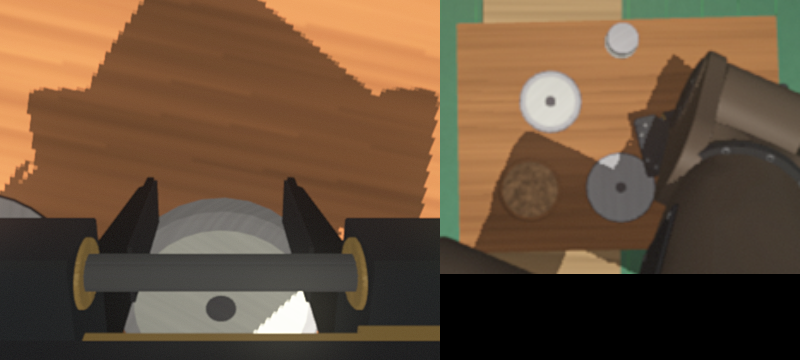

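The big weight (hub at full-frame (321,408)) sits in the cradle just short of its pocket, with its back edge between the fingers.

```bash
python3 - <<'E'
from h import *
c=read_camera("wrist");print(ray(c,321,408,58).round(1),state()["eef_pos"],state()["ft_force"])
E
```

```text
[ 509.5 -180.5] [ 556.89228249 -168.17637825   61.54488032] [ 3.24429921 -0.47585009  3.20409205]
```

```bash
python3 -m handwheel '[{"hand":0.056,"x":0.001,"y":0,"z":-0.003,"spin":0},{"hand":0.056,"x":0,"y":0,"z":-0.0045,"spin":0},{"hand":0.056,"x":-0.003,"y":-0.0007,"z":-0.0045,"spin":0},{"hand":0.056,"x":-0.006,"y":-0.0013,"z":-0.0045,"spin":0},{"hand":0.056,"x":-0.009,"y":-0.002,"z":-0.0045,"spin":0},{"hand":0.056,"x":-0.012,"y":-0.0027,"z":-0.0045,"spin":0},{"hand":0.056,"x":-0.014,"y":-0.0032,"z":-0.0045,"spin":0},{"hand":0.056,"x":-0.016,"y":-0.0036,"z":-0.0045,"spin":0},{"hand":0.056,"x":-0.018,"y":-0.004,"z":-0.0045,"spin":0},{"hand":0.056,"x":-0.0195,"y":-0.0044,"z":-0.0045,"spin":0}]'
```

```text
t: 4.73
eef_pos: [537.0, -172.4, 56.3]
tcp_rot: [-3.141, -0.001, -1.323]
ft_force: [6.8, -0.7, -2.3]
opening: 0.587
```

```bash
python3 -m handwheel '[{"hand":0.056,"x":-0.001,"y":-0.0002,"z":0,"spin":0},{"hand":0.056,"x":-0.002,"y":-0.0004,"z":0,"spin":0},{"hand":0.056,"x":-0.002,"y":-0.0004,"z":0,"spin":0}]'
python3 - <<'E'
from h import *
c=read_camera("wrist");cv2.imwrite("pics/w3.png",c["img"][200:,80:560,::-1])
E
```

```text
t: 4.98
eef_pos: [536.7, -173.0, 56.8]
tcp_rot: [-3.137, -0.002, -1.324]
ft_force: [9.8, 2.0, -1.6]
opening: 0.589
```

View pics/w3.png

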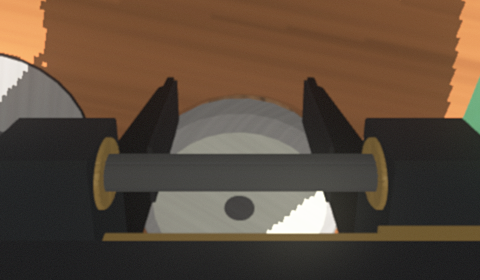

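The hub is at full-frame (319,407) and the weight is in the cradle above the pocket. This view doesn't show whether it has dropped, so I push a little further and watch the force.

```bash
python3 -m handwheel '[{"hand":0.056,"x":-0.001,"y":-0.0002,"z":0,"spin":0},{"hand":0.056,"x":-0.002,"y":-0.0004,"z":0,"spin":0},{"hand":0.056,"x":-0.003,"y":-0.0006,"z":0,"spin":0},{"hand":0.056,"x":-0.003,"y":-0.0006,"z":0,"spin":0}]'
python3 - <<'E'
from h import *
c=read_camera("wrist");cv2.imwrite("pics/w4.png",c["img"][200:,80:560,::-1])
E
```

```text
t: 5.37
eef_pos: [536.2, -173.7, 57.6]
tcp_rot: [-3.132, -0.005, -1.325]
ft_force: [20.5, 5.9, 0.2]
opening: 0.592
```

```bash
python3 -m handwheel '[{"hand":0.056,"x":0.008,"y":0.002,"z":0,"spin":0},{"hand":0.056,"x":0.02,"y":0.005,"z":0,"spin":0},{"hand":0.056,"x":0.04,"y":0.010,"z":0.03,"spin":0},{"hand":0.0,"x":0.06,"y":0.015,"z":0.07,"spin":0},{"hand":0.0,"x":0.08,"y":0.020,"z":0.10,"spin":0},{"hand":0.0,"x":0.08,"y":0.020,"z":0.10,"spin":0},{"hand":0.0,"x":0.08,"y":0.020,"z":0.10,"spin":0}]'
python3 - <<'E'
from h import *
c=read_camera("wrist");cv2.imwrite("pics/w5.png",c["img"][200:,80:560,::-1]);print(state()["eef_pos"],state()["ft_force"])
E
```

```text
t: 6.0
eef_pos: [612.7, -152.9, 157.6]
tcp_rot: [-3.14, -0.002, -1.322]
ft_force: [0.5, -0.6, 0.7]
opening: 0.364
[ 611.41144817 -152.88536232  155.99752413] [ 0.07361869 -0.63897508 -0.66163528]
```

View pics/w5.png

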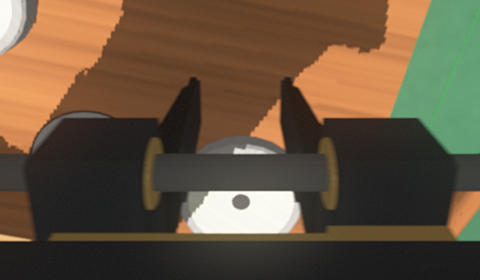

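The hub at full-frame (321,402) is bright and round, and the weight is seated in the pocket mouth. Now the closed fingers go over its centre.

```bash
python3 -c "
from h import *
c=read_camera('wrist');print(ray(c,321,402,50).round(1))"
python3 -m handwheel '[{"hand":0.0,"x":-0.040,"y":-0.010,"z":0,"spin":0},{"hand":0.0,"x":-0.08,"y":-0.021,"z":0,"spin":0},{"hand":0.0,"x":-0.115,"y":-0.030,"z":-0.02,"spin":0},{"hand":0.0,"x":-0.123,"y":-0.032,"z":-0.05,"spin":0},{"hand":0.0,"x":-0.123,"y":-0.032,"z":-0.075,"spin":0},{"hand":0.0,"x":-0.123,"y":-0.032,"z":-0.083,"spin":0},{"hand":0.0,"x":-0.123,"y":-0.032,"z":-0.083,"spin":0}]'
```

```text
[ 488.8 -184.3]
t: 6.68
eef_pos: [487.4, -184.8, 70.9]
tcp_rot: [3.138, 0.004, -1.324]
ft_force: [0.2, -0.7, -0.5]
opening: 0.007
```

```bash
python3 -m handwheel '[{"hand":0.0,"x":0,"y":0,"z":-0.002,"spin":0},{"hand":0.0,"x":0,"y":0,"z":-0.004,"spin":0},{"hand":0.0,"x":0,"y":0,"z":-0.006,"spin":0},{"hand":0.0,"x":0,"y":0,"z":-0.0075,"spin":0},{"hand":0.0,"x":0,"y":0,"z":-0.009,"spin":0},{"hand":0.0,"x":0,"y":0,"z":-0.010,"spin":0},{"hand":0.0,"x":0,"y":0,"z":-0.011,"spin":0},{"hand":0.0,"x":0,"y":0,"z":-0.011,"spin":0}]'
```

```text
t: 7.35
eef_pos: [489.1, -185.2, 62.6]
tcp_rot: [-3.141, -0.0, -1.323]
ft_force: [-0.5, 1.2, 3.9]
opening: 0.003
```

```bash
python3 -m handwheel '[{"hand":0.0,"x":0,"y":0,"z":-0.001,"spin":0},{"hand":0.0,"x":0,"y":0,"z":-0.002,"spin":0},{"hand":0.0,"x":0,"y":0,"z":-0.003,"spin":0},{"hand":0.0,"x":0,"y":0,"z":-0.003,"spin":0}]'; python3 -m handwheel '[{"hand":0.0,"x":0,"y":0,"z":-0.001,"spin":0},{"hand":0.0,"x":0,"y":0,"z":-0.002,"spin":0},{"hand":0.0,"x":0,"y":0,"z":-0.002,"spin":0}]'
```

```text
t: 7.68
eef_pos: [489.2, -185.2, 59.7]
tcp_rot: [-3.141, -0.001, -1.323]
ft_force: [-0.2, 0.4, 5.8]
opening: 0.005
t: 7.93
eef_pos: [489.2, -185.2, 57.7]
tcp_rot: [-3.141, -0.001, -1.323]
ft_force: [-0.3, 0.3, 5.6]
opening: 0.005
```

```bash
for i in 1 2; do python3 -m handwheel '[{"hand":0.0,"x":0,"y":0,"z":-0.001,"spin":0},{"hand":0.0,"x":0,"y":0,"z":-0.001,"spin":0}]';done
```

```text
t: 8.1
eef_pos: [489.2, -185.2, 56.7]
tcp_rot: [-3.141, -0.001, -1.323]
ft_force: [-1.2, 0.8, 5.3]
opening: 0.006
t: 8.27
eef_pos: [489.1, -185.2, 55.7]
tcp_rot: [-3.141, -0.001, -1.323]
ft_force: [-0.6, 0.6, 6.6]
opening: 0.007
```

```bash
python3 -m handwheel '[{"hand":0.0,"x":0,"y":0,"z":-0.001,"spin":0},{"hand":0.0,"x":0,"y":0,"z":-0.001,"spin":0}]';python3 -m handwheel '[{"hand":0.0,"x":0,"y":0,"z":-0.001,"spin":0},{"hand":0.0,"x":0,"y":0,"z":-0.001,"spin":0}]'
```

```text
t: 8.43
eef_pos: [489.2, -185.2, 54.8]
tcp_rot: [-3.141, -0.001, -1.323]
ft_force: [-0.7, 1.5, 6.0]
opening: 0.007
t: 8.6
eef_pos: [489.2, -185.2, 53.8]
tcp_rot: [-3.141, -0.001, -1.323]
ft_force: [-0.8, 1.5, 6.2]
opening: 0.005
```

```bash
python3 -m handwheel '[{"hand":0.0,"x":0,"y":0,"z":-0.001,"spin":0},{"hand":0.0,"x":0,"y":0,"z":-0.001,"spin":0}]';python3 -m handwheel '[{"hand":0.0,"x":0,"y":0,"z":-0.001,"spin":0},{"hand":0.0,"x":0,"y":0,"z":-0.001,"spin":0}]'
```

```text
t: 8.77
eef_pos: [489.1, -185.2, 52.9]
tcp_rot: [-3.141, -0.001, -1.323]
ft_force: [-0.6, 1.2, 9.3]
opening: 0.005
t: 8.93
eef_pos: [489.2, -185.2, 52.2]
tcp_rot: [-3.141, -0.001, -1.323]
ft_force: [-2.2, 1.7, 13.2]
opening: 0.007
```

Force is rising, so the stop is reached. I lean to about 20–25 N and hold.

```bash
python3 -m handwheel '[{"hand":0.0,"x":0,"y":0,"z":-0.001,"spin":0},{"hand":0.0,"x":0,"y":0,"z":-0.002,"spin":0},{"hand":0.0,"x":0,"y":0,"z":-0.002,"spin":0}]'
```

```text
t: 9.18
eef_pos: [489.2, -185.2, 50.9]
tcp_rot: [-3.14, -0.001, -1.323]
ft_force: [-5.3, 3.6, 23.9]
opening: 0.005
```

```bash
python3 -m handwheel '[{"hand":0.0,"x":0,"y":0,"z":0,"spin":0},{"hand":0.0,"x":0,"y":0,"z":0,"spin":0},{"hand":0.0,"x":0,"y":0,"z":0,"spin":0},{"hand":0.0,"x":0,"y":0,"z":0,"spin":0},{"hand":0.0,"x":0,"y":0,"z":0,"spin":0},{"hand":0.0,"x":0,"y":0,"z":0,"spin":0},{"hand":0.0,"x":0,"y":0,"z":0,"spin":0}]'
python3 -m handwheel '[{"hand":0.0,"x":0,"y":0,"z":0.01,"spin":0},{"hand":0.0,"x":0,"y":0,"z":0.04,"spin":0},{"hand":0.0,"x":0.0,"y":0,"z":0.08,"spin":0},{"hand":0.046,"x":0.161,"y":0.198,"z":0.11,"spin":-5.4},{"hand":0.046,"x":0.161,"y":0.198,"z":0.11,"spin":-5.4},{"hand":0.046,"x":0.161,"y":0.198,"z":0.11,"spin":-5.4},{"hand":0.046,"x":0.161,"y":0.198,"z":0.11,"spin":-5.4},{"hand":0.046,"x":0.161,"y":0.198,"z":0.11,"spin":-5.4},{"hand":0.046,"x":0.161,"y":0.198,"z":0.11,"spin":-5.4},{"hand":0.046,"x":0.161,"y":0.198,"z":0.11,"spin":-5.4},{"hand":0.046,"x":0.161,"y":0.198,"z":0.11,"spin":-5.4},{"hand":0.046,"x":0.161,"y":0.198,"z":0.11,"spin":-5.4},{"hand":0.046,"x":0.161,"y":0.198,"z":0.11,"spin":-5.4},{"hand":0.046,"x":0.161,"y":0.198,"z":0.11,"spin":-5.4}]'
python3 - <<'E'
from h import *
c=read_camera("wrist");im=c["img"];cv2.imwrite("pics/w6.png",im[:,:,::-1]);print(state()["eef_pos"],state()["ft_force"])
E
```

```text
t: 9.77
eef_pos: [489.2, -185.2, 50.9]
tcp_rot: [-3.14, -0.001, -1.323]
ft_force: [-5.3, 3.3, 23.9]
opening: 0.007
t: 10.93
eef_pos: [649.3, 11.8, 159.1]
tcp_rot: [3.141, -0.0, -1.795]
ft_force: [0.3, -0.4, -0.1]
opening: 0.485
[649.35230735  11.70620835 159.18899019] [ 0.60707685 -0.697659   -0.58245032]
```

View pics/w6.png

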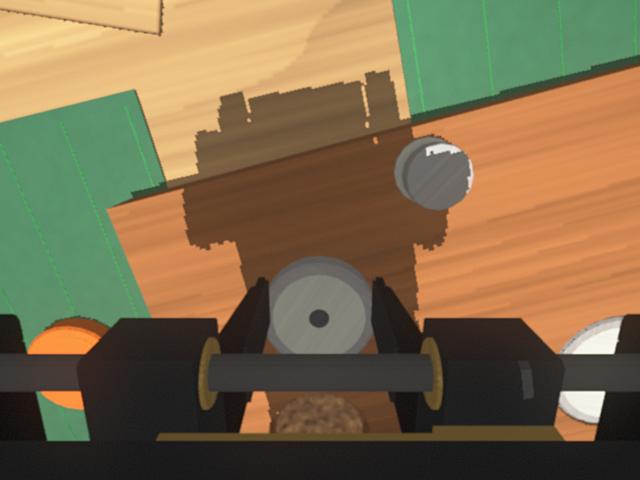

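The small weight (hub (319,318)) is centred between the fingers with its pocket straight ahead at (320,415). The tin (433,173) is clear.

```bash
python3 -c "
from h import *
c=read_camera('wrist');print(ray(c,319,318,58).round(1))"
python3 -m handwheel '[{"hand":0.046,"x":0.001,"y":0.001,"z":-0.04,"spin":0},{"hand":0.046,"x":0.001,"y":0.001,"z":-0.075,"spin":0},{"hand":0.046,"x":0.001,"y":0.001,"z":-0.093,"spin":0},{"hand":0.046,"x":0.001,"y":0.001,"z":-0.1,"spin":0},{"hand":0.046,"x":0.001,"y":0.001,"z":-0.1015,"spin":0},{"hand":0.046,"x":0.001,"y":0.001,"z":-0.1015,"spin":0}]'
```

```text
[596.8  24.8]
t: 11.53
eef_pos: [651.3, 13.3, 58.3]
tcp_rot: [-3.141, 0.0, -1.795]
ft_force: [-0.5, 0.1, 0.0]
opening: 0.485
```

```bash
python3 -m handwheel '[{"hand":0.046,"x":-0.005,"y":0.0005,"z":0,"spin":0},{"hand":0.046,"x":-0.009,"y":0.001,"z":0,"spin":0},{"hand":0.046,"x":-0.013,"y":0.0017,"z":0,"spin":0},{"hand":0.046,"x":-0.017,"y":0.0026,"z":0,"spin":0},{"hand":0.046,"x":-0.023,"y":0.004,"z":0,"spin":0},{"hand":0.046,"x":-0.031,"y":0.0058,"z":0,"spin":0},{"hand":0.046,"x":-0.039,"y":0.0076,"z":0,"spin":0},{"hand":0.046,"x":-0.047,"y":0.0095,"z":0,"spin":0},{"hand":0.046,"x":-0.055,"y":0.0113,"z":0,"spin":0},{"hand":0.046,"x":-0.063,"y":0.0131,"z":0,"spin":0},{"hand":0.046,"x":-0.071,"y":0.0149,"z":0,"spin":0},{"hand":0.046,"x":-0.079,"y":0.0167,"z":0,"spin":0},{"hand":0.046,"x":-0.087,"y":0.0185,"z":0,"spin":0},{"hand":0.046,"x":-0.094,"y":0.0201,"z":0,"spin":0},{"hand":0.046,"x":-0.100,"y":0.0215,"z":0,"spin":0},{"hand":0.046,"x":-0.104,"y":0.0224,"z":0,"spin":0},{"hand":0.046,"x":-0.107,"y":0.023,"z":0,"spin":0},{"hand":0.046,"x":-0.108,"y":0.0233,"z":0,"spin":0}]'
python3 - <<'E'
from h import *
c=read_camera("wrist");im=c["img"];cv2.imwrite("pics/w7.png",im[200:,80:560,::-1]);print(state()["eef_pos"],state()["ft_force"])
print([ray(c,320,v,58).round(1).tolist() for v in(400,405,410)])
E
```

```text
t: 13.03
eef_pos: [543.2, 37.2, 58.4]
tcp_rot: [-3.139, 0.0, -1.794]
ft_force: [5.4, -1.9, 5.1]
opening: 0.482
[543.16911597  37.18498435  58.38670147] [ 4.04032589 -0.55706359  5.3316487 ]
[[502.1, 46.8], [499.6, 47.4], [496.9, 48.0]]
```

View pics/w7.png

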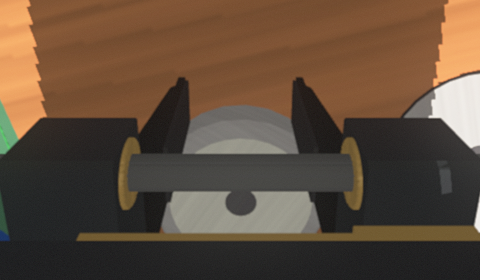

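The hub is at full-frame (321,402), about 20 mm short of the pocket and cradled, as predicted.

```bash
python3 -m handwheel '[{"hand":0.046,"x":-0.003,"y":0.0007,"z":-0.001,"spin":0},{"hand":0.046,"x":-0.006,"y":0.0013,"z":-0.0015,"spin":0},{"hand":0.046,"x":-0.009,"y":0.002,"z":-0.0015,"spin":0},{"hand":0.046,"x":-0.012,"y":0.0027,"z":-0.0015,"spin":0},{"hand":0.046,"x":-0.014,"y":0.0031,"z":-0.0015,"spin":0},{"hand":0.046,"x":-0.016,"y":0.0035,"z":-0.0015,"spin":0},{"hand":0.046,"x":-0.018,"y":0.004,"z":-0.0015,"spin":0},{"hand":0.046,"x":-0.020,"y":0.0044,"z":-0.0015,"spin":0},{"hand":0.046,"x":-0.0215,"y":0.0047,"z":-0.0015,"spin":0},{"hand":0.046,"x":-0.0215,"y":0.0047,"z":-0.0015,"spin":0}]'; python3 -m handwheel '[{"hand":0.046,"x":-0.001,"y":0.0002,"z":0,"spin":0},{"hand":0.046,"x":-0.002,"y":0.0004,"z":0,"spin":0},{"hand":0.046,"x":-0.002,"y":0.0004,"z":0,"spin":0}]'
```

```text
t: 13.92
eef_pos: [523.3, 41.6, 56.6]
tcp_rot: [-3.137, 0.001, -1.794]
ft_force: [9.1, -1.6, -0.7]
opening: 0.489
t: 14.17
eef_pos: [523.0, 41.7, 57.1]
tcp_rot: [-3.133, 0.001, -1.794]
ft_force: [14.2, -3.4, -0.6]
opening: 0.486
```

```bash
python3 -m handwheel '[{"hand":0.046,"x":-0.0015,"y":0.0003,"z":0,"spin":0},{"hand":0.046,"x":-0.0015,"y":0.0003,"z":0,"spin":0},{"hand":0.046,"x":0.008,"y":-0.002,"z":0,"spin":0},{"hand":0.046,"x":0.02,"y":-0.005,"z":0,"spin":0},{"hand":0.046,"x":0.04,"y":-0.009,"z":0.03,"spin":0},{"hand":0.0,"x":0.06,"y":-0.013,"z":0.07,"spin":0},{"hand":0.0,"x":0.08,"y":-0.018,"z":0.10,"spin":0},{"hand":0.0,"x":0.08,"y":-0.018,"z":0.10,"spin":0},{"hand":0.0,"x":0.08,"y":-0.018,"z":0.10,"spin":0}]'
python3 - <<'E'
from h import *
c=read_camera("wrist");im=c["img"];cv2.imwrite("pics/w8.png",im[200:,80:560,::-1]);print(state()["eef_pos"],state()["ft_force"])
print([ray(c,320,v,50).round(1).tolist() for v in(395,400,405)])
E
```

```text
t: 14.92
eef_pos: [600.0, 24.0, 157.2]
tcp_rot: [-3.14, 0.0, -1.795]
ft_force: [-1.1, 0.2, -0.1]
opening: 0.258
[598.6895668   24.21156211 155.73606914] [-0.10186167  0.70563778  0.07113   ]
[[482.1, 51.3], [477.7, 52.3], [473.4, 53.3]]
```

View pics/w8.png

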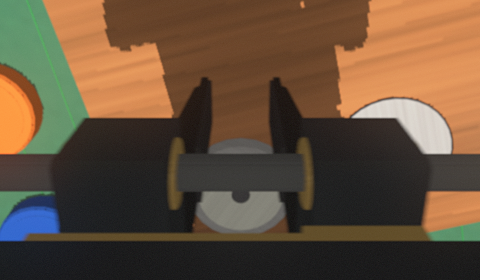

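The hub is at full-frame (321,396), giving about (481,51), so the weight is in its pocket. Next I press it.

```bash
python3 -m handwheel '[{"hand":0.0,"x":-0.040,"y":0.009,"z":0,"spin":0},{"hand":0.0,"x":-0.08,"y":0.018,"z":0,"spin":0},{"hand":0.0,"x":-0.112,"y":0.026,"z":-0.02,"spin":0},{"hand":0.0,"x":-0.118,"y":0.027,"z":-0.05,"spin":0},{"hand":0.0,"x":-0.118,"y":0.027,"z":-0.075,"spin":0},{"hand":0.0,"x":-0.118,"y":0.027,"z":-0.083,"spin":0},{"hand":0.0,"x":-0.118,"y":0.027,"z":-0.085,"spin":0},{"hand":0.0,"x":-0.118,"y":0.027,"z":-0.087,"spin":0},{"hand":0.0,"x":-0.118,"y":0.027,"z":-0.089,"spin":0},{"hand":0.0,"x":-0.118,"y":0.027,"z":-0.091,"spin":0},{"hand":0.0,"x":-0.118,"y":0.027,"z":-0.092,"spin":0},{"hand":0.0,"x":-0.118,"y":0.027,"z":-0.093,"spin":0},{"hand":0.0,"x":-0.118,"y":0.027,"z":-0.094,"spin":0},{"hand":0.0,"x":-0.118,"y":0.027,"z":-0.094,"spin":0}]';python3 -m handwheel '[{"hand":0.0,"x":0,"y":0,"z":-0.001,"spin":0},{"hand":0.0,"x":0,"y":0,"z":-0.002,"spin":0},{"hand":0.0,"x":0,"y":0,"z":-0.002,"spin":0}]'
```

```text
t: 16.13
eef_pos: [481.7, 51.1, 62.6]
tcp_rot: [-3.141, 0.0, -1.794]
ft_force: [-0.3, -0.8, 2.4]
opening: 0.009
t: 16.38
eef_pos: [481.7, 51.1, 60.8]
tcp_rot: [-3.141, 0.0, -1.794]
ft_force: [-0.5, -0.3, 6.1]
opening: 0.006
```

```bash
python3 -m handwheel '[{"hand":0.0,"x":0,"y":0,"z":-0.001,"spin":0},{"hand":0.0,"x":0,"y":0,"z":-0.002,"spin":0},{"hand":0.0,"x":0,"y":0,"z":-0.002,"spin":0}]'
```

```text
t: 16.63
eef_pos: [481.8, 51.2, 58.8]
tcp_rot: [-3.14, 0.0, -1.794]
ft_force: [-1.7, -0.3, 7.3]
opening: 0.005
```

```bash
python3 -m handwheel '[{"hand":0.0,"x":0,"y":0,"z":-0.001,"spin":0},{"hand":0.0,"x":0,"y":0,"z":-0.001,"spin":0}]';python3 -m handwheel '[{"hand":0.0,"x":0,"y":0,"z":-0.001,"spin":0},{"hand":0.0,"x":0,"y":0,"z":-0.001,"spin":0}]'; python3 -m handwheel '[{"hand":0.0,"x":0,"y":0,"z":-0.001,"spin":0},{"hand":0.0,"x":0,"y":0,"z":-0.001,"spin":0}]'
```

```text
t: 16.8
eef_pos: [481.7, 51.1, 57.8]
tcp_rot: [-3.14, 0.0, -1.794]
ft_force: [-1.4, -0.7, 8.1]
opening: 0.007
t: 16.97
eef_pos: [481.7, 51.2, 56.9]
tcp_rot: [-3.14, 0.0, -1.794]
ft_force: [-0.8, -0.7, 9.4]
opening: 0.008
t: 17.13
eef_pos: [481.8, 51.1, 56.1]
tcp_rot: [-3.14, 0.0, -1.794]
ft_force: [-2.6, 0.6, 13.6]
opening: 0.003
```

```bash
python3 -m handwheel '[{"hand":0.0,"x":0,"y":0,"z":-0.001,"spin":0},{"hand":0.0,"x":0,"y":0,"z":-0.0018,"spin":0},{"hand":0.0,"x":0,"y":0,"z":-0.0018,"spin":0}]';python3 -m handwheel '[{"hand":0.0,"x":0,"y":0,"z":0,"spin":0},{"hand":0.0,"x":0,"y":0,"z":0,"spin":0},{"hand":0.0,"x":0,"y":0,"z":0,"spin":0},{"hand":0.0,"x":0,"y":0,"z":0,"spin":0},{"hand":0.0,"x":0,"y":0,"z":0,"spin":0},{"hand":0.0,"x":0,"y":0,"z":0,"spin":0},{"hand":0.0,"x":0,"y":0,"z":0,"spin":0}]'
```

```text
t: 17.38
eef_pos: [481.8, 51.1, 54.9]
tcp_rot: [-3.14, 0.0, -1.794]
ft_force: [-5.1, 0.1, 22.7]
opening: 0.005
t: 17.97
eef_pos: [481.7, 51.1, 54.9]
tcp_rot: [-3.14, 0.0, -1.794]
ft_force: [-4.3, -1.4, 22.8]
opening: 0.005
```

Held at 23 N for more than half a second. I lift away to a clear spot and check.

```bash
python3 -m handwheel '[{"hand":0.0,"x":0,"y":0,"z":0.01,"spin":0},{"hand":0.0,"x":0,"y":0,"z":0.04,"spin":0},{"hand":0.0,"x":0,"y":0,"z":0.08,"spin":0},{"hand":0.0,"x":0,"y":0,"z":0.12,"spin":0},{"hand":0.0,"x":-0.1,"y":-0.4,"z":0.18,"spin":0},{"hand":0.0,"x":-0.1,"y":-0.4,"z":0.18,"spin":0},{"hand":0.0,"x":-0.1,"y":-0.4,"z":0.18,"spin":0},{"hand":0.0,"x":-0.1,"y":-0.4,"z":0.18,"spin":0},{"hand":0.0,"x":-0.1,"y":-0.4,"z":0.18,"spin":0},{"hand":0.0,"x":-0.1,"y":-0.4,"z":0.18,"spin":0},{"hand":0.0,"x":-0.1,"y":-0.4,"z":0.18,"spin":0},{"hand":0.0,"x":-0.1,"y":-0.4,"z":0.18,"spin":0},{"hand":0.0,"x":-0.1,"y":-0.4,"z":0.18,"spin":0},{"hand":0.0,"x":-0.1,"y":-0.4,"z":0.18,"spin":0},{"hand":0.0,"x":-0.1,"y":-0.4,"z":0.18,"spin":0},{"hand":0.0,"x":-0.1,"y":-0.4,"z":0.18,"spin":0},{"hand":0.0,"x":-0.1,"y":-0.4,"z":0.18,"spin":0},{"hand":0.0,"x":-0.1,"y":-0.4,"z":0.18,"spin":0}]'
python3 - <<'E'
from h import *
c=read_camera("top");s=read_camera("scene")
hsv=cv2.cvtColor(c["img"],cv2.COLOR_RGB2HSV);m=((hsv[...,1]<60)&(hsv[...,2]>60)).astype(np.uint8)
for n,q,z in(("big",(407,279),38),("small",(302,281),42),("tin",(356,193),72)):print(n,blob(c,m,q,z))
a=cv2.resize(c["img"][170:330,250:460],(399,304),interpolation=cv2.INTER_CUBIC);b=s["img"][::1,::1];b=cv2.resize(b,(400,300))
cv2.imwrite("pics/end.png",np.hstack([a[:300],b])[:,:,::-1])
E
```

```text
t: 19.47
eef_pos: [381.6, -347.6, 233.3]
tcp_rot: [3.141, 0.0, -1.793]
ft_force: [0.3, -0.2, 0.4]
opening: 0.007
big (array([ 489. , -184.4]), array([95.5, 96.2]))
small (array([481.1,  51.3]), array([79.6, 79.9]))
tin (array([672.6, -65.2]), array([41.2, 45.6]))
```

View pics/end.png

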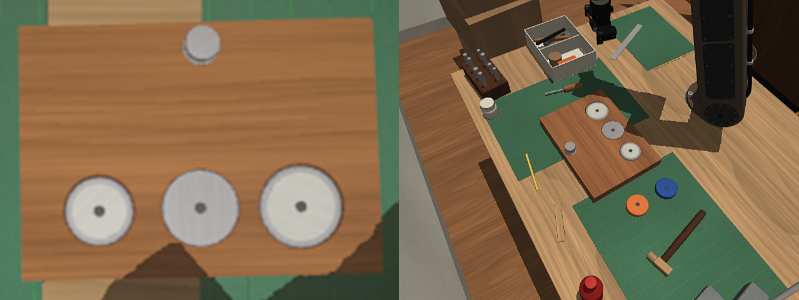

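Both weights sit concentric in their pockets (crop (99,211) and (301,206)). The tin has not moved.

```bash
python3 -c "
from cell import job_done;print(job_done())"
```

```text
the job is handed in; nothing more can be done
None
```

Both weights are in their own pockets and pressed onto their stops. I handed the job in after about 19.5 s of robot time; no verdict is reported.

I slid each weight along the deck with the two half-open fingers as a cradle, until it came up against the far wall of its pocket. Then I pressed it down at its centre with the fingers shut.

| | Big weight | Small weight |
|---|---|---|
| Force while sinking | about 6 N | 6–8 N |
| Underside below the deck under load | about 21 mm | about 17 mm |
| Force held on the stop | 24 N for about 0.6 s | 23 N for about 0.6 s |
| Distance from pocket centre (last top view) | under 1 mm | about 1 mm |

- **Last checks:** in the last top view both weights measure round at their true diameters, so they look level. The tin is within 0.1 mm of its start, the mallet and awl look unmoved in the scene view, and the arm touches nothing.
- **Disagreement:** the wrist camera placed the tin up to about 10 mm off the top view, from a hand-picked pixel. It did not matter, because the fingers never came near it.
- **Not checked:** I did not re-measure how deep the weights sit after releasing them. The depths above come from the hand position under load.

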